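Set the dimmer and hold a reading lens in focus over a specimen

TASK

First turn the dimmer lever of the viewing stage until it points at the index tab beside its dial, and leave it there. Then pick up the reading lens by its handle and hold it level over the little card tray of crystals on the stage, the centre of the glass above the middle of the tray and the lens at the height of the pointer on the focus post. Finish while still holding the lens there, still and clear of everything; do not shift the tray, the pointer, the index tab or the other things about.

Things in the scene. Friction and masses are not known exactly. Their poses are not given: they have to be found in the camera images.
- stage: viewing stage: low grey box, 170 (x) x 290 (y) mm, top 22 mm above the worktop, fixed; its place and yaw vary. Origin under its centre on the worktop. In its own frame (mm, x away from the robot at yaw 0, y left): square white window 98 mm wide centred at (0, 62); dimmer pivot at (20, -85); upright focus post, 8 mm thick, up to z 172, at (62, 122), its foot 22 mm wide
- dimmer_pivot (a point): point on the vertical axis of the dimmer lever, at the stage's top (22 mm above the worktop)
- lever_knob (a point): centre of the top of the upright round black knob on the dimmer lever: knob 13 mm in diameter, from 36 to 64 mm above the worktop, 52 mm from the pivot axis. Below it lies the flat steel lever arm, 8 mm wide and 62 mm long, 28 to 32 mm above the worktop. Local x points outward along the lever
- dimmer_lever (a joint): angle of the dimmer lever, rad, 0 to 1.6; grows anticlockwise seen from above (the knob is on the robot's side of the pivot and goes from left to right). At value q the lever points in direction 2.34 + q, measured anticlockwise from the stage's own x. It takes about 1.5 N at the knob and stays where it is left
- dimmer_index (a joint): angle of the index tab round the same axis with the same zero and direction: when both joints read the same, the lever points at the tab. Between 0.75 and 1.45 rad; stiff, to be left alone
- index_tab (a point): the index tab, a brass block 8 x 10 x 5 mm at the edge of the dimmer dial, 83 mm from the pivot axis, its top 29 mm above the worktop; lies lower than the knob, which passes 20 mm inside it. Local x points outward from the pivot
- pointer_tip (a point): tip of the thin brass pointer, 6 mm thick, on the black collar of the focus post; it points level toward the middle of the window and ends 61 mm short of it. Its height, 95 to 145 mm above the worktop, varies and marks the height for the middle of the lens. The collar slides stiffly; to be left alone
- tray: open white card tray with brown crystals, 40 x 44 x 18 mm, loose, standing near the middle of the stage's window (within 10 mm each way). Origin at the centre of its underside, 22 mm above the worktop
- lens: reading lens: round clear glass in a steel ring, 72 mm outer diameter, and a straight black handle; 16 mm thick throughout, 0.07 to 0.16 kg, lying flat on the worktop. Origin at the centre of the ring's underside; the handle lies along local -x, from 46 to 146 mm from the origin, 16 mm wide (y) with flat sides; z is up and square to the glass
- lens_centre (a point): centre of the glass, at half the lens's thickness (8 mm above the body's origin)
- lens_grip (a point): place to grip on the handle, 66 mm from the lens centre, near the balance point, along local -x, at half thickness. Behind the lens stands a chest of drawers, 370 mm high, front and knobs from about x = 0.6 m, y = -0.07 to -0.53 m: keep the lens clear of it when carrying
- open_tray: bystander: larger open card tray of crystals standing on the worktop, 48 x 50 x 20 mm, origin under its centre
- tweezers: bystander: steel tweezers lying along x, 126 x 11 x 9 mm, origin under their centre
- screwdriver: bystander: screwdriver lying along x, 138 x 17 x 17 mm, origin under its centre
- dish: bystander: clear round dish with grains, 60 mm wide, 13 mm high, origin under its centre
- vial: bystander: stoppered vial, 36 mm wide, 55 mm high, origin under its centre
- stone_box: bystander: clear specimen box, 45 x 45 x 38 mm, origin under its centre; left of it (y over 0.43 m, x 0.35 to 0.65 m) stands a fixed microscope about 0.4 m high, to be kept clear of
Things that resemble listed ones, but are neither listed nor needed, are in the scene too. Leave any orange look-alike of the tray alone.

How it is judged:
By the outcome, as a careful person would: the job done as asked, in the order asked, and still so for the second after the job is handed in, while the arm keeps its last pose, push and grip.
It also fails if it takes over 58 s, if anything falls off the work surface, if the arm or the gripper's body presses on something with over 40 N, if the wrist force passes 120 N, or if a joint passes its speed limit or range.

ROBOT

A 7-joint arm with a two-finger parallel gripper is mounted at the origin on a cart in front of the work surface, level with it; the furniture and walls round the work are solid. World frame = base frame: x ahead of the robot, y to its left, z up, the work surface at z = 0. Lengths are in m, angles in rad, forces in N, time in s.
With the tool pointing down it reaches from about 0.4 to 0.875 m from the base axis. Payload 19.3 kg.
Tool frame: the origin (TCP) lies at the very end of the fingers, on their centre line; the grasp point (between the pads) lies manip.grip_point_offset behind it (manip.grip_point_offset is the distance from the TCP to the grasp point, in m); z points along the fingers, y is the line along which they close (so a half turn about z gives the same grasp; the last joint's range is limited). The gripper opens to 85 mm and grips with 20 to 120 N. Pads are 22 mm wide; open, the fingers measure 114 mm over their backs; the gripper's body (76 mm by 85 mm) begins 54 mm behind the grasp point. The pads swing forward as they close: fully open they stand 13 mm farther back than shut.
Start: joints at [1.073, 0.521, -0.036, 1.599, 0.021, 1.021, -0.113], TCP at [0.259, -0.569, 0.231] pointing down, gripper open.
Joint ranges: [-2.91, 2.91], [-0.3, 2.13], [-1.5, 1.42], [0.17, 2.43], [-1.26, 4.41], [0.16, 1.93], [-2.52, 2.52]. Speed limits (rad/s): [1.89, 1.89, 2.39, 2.39, 3.01, 3.01, 3.01].

INTERFACE

Orientations are given as a unit quaternion [w, x, y, z].
In Python, from station import manip, imaging gives the robot as it stands.
- The arm moves only by the tool step_arm, never from a script. Its argument "series" is a list of rows, each a list of 7 numbers: the shift along the tool's x, y, z in m, then the turn, a rotation vector about the tool's x, y, z in rad, then the finger opening in m, from 0 to 0.0854. A call has 1 to 5 rows; each row is the pose to reach, as a shift and turn from the pose commanded when the call began, along the tool's axes at that moment; what a row does not reach only later rows make up. A row lasts 1/12 s, in which the tool goes at most 41.7 mm and 7.16 degrees, less where a joint would pass 70% of its speed; a pose out of reach is approached as far as the arm can. A call with a gripper value outside its range is refused whole. The fingers move at their own pace and stop on an object; the grip force is fixed at half the most. Time passes only in rows, so rows that repeat a pose let the fingers close. It gives the time, the measured TCP pose, the force, the opening and the grip force at its end, in the units of the state.
- manip.read_state(): the state, without advancing time (a new reading comes with each control period).
- imaging.capture(name): name is "scene" or "top"; returns (picture, depth): 420x560x3 uint8, blue, green, red; 420x560 float32, m along the optical axis (not along the pixel's ray), 0 where there is no reading.
- imaging.camera_params(name): a dict with "fx", "fy", "cx", "cy" (pixels), "rvec" (rotation vector, rad) and "tvec" (3), from world to camera coordinates, as OpenCV has them. Camera axes: x right, y down, z forward; pixel columns grow to the right and rows downward; lengths in m; the calibration is good to about 2 mm. A picture is of the moment at which its call begins. camera_params takes no time and is no camera call.
- manip.hand_in(): hands the job in; it is judged then, once.
The state is a dict: "clock": time; "q": joint angles; "qvel": joint speeds; "effort": joint torques, N m; "tool_pos": TCP position; "ee_rot": TCP orientation; "force": force on the tool from outside, world axes, zero at the start; "torque": the same for the moment, N m; "width": finger opening in m; "grasp_force": force on a finger pad.
Only numpy, scipy, OpenCV 4.12 (cv2) and the standard library are available. Lean on these libraries where they do the work, as an engineer would, in place of code of your own. Each camera call takes 0.05 s, during which the arm holds its last target. There are 200 camera calls.

## Working session

There is one attempt and no reset: what is moved stays moved. The work goes in short steps, Python scripts to look and compute and a tool call to move; the robot and the scene stay as the last step left them, time stands still between calls to the robot, and variables do not carry over. Pictures are saved under pics/ and viewed, at most 10 in all, crops included, and the job is handed in when it is done.

Besides the shell and the picture viewer there is one more tool, called after ">>>" as a command line: name --pt "numbers of a row" for each row, then --argument value for the rest. step_arm: Moves the arm, as the interface text tells. Its arguments: {"type":"object","properties":{"series":{"type":"array"}},"required":["series"]}

```bash
ls; mkdir -p pics; cat > h.py <<'E'
import numpy as np, cv2
from station import manip, imaging
def cam(n):
    p=imaging.camera_params(n); K=np.array([[p['fx'],0,p['cx']],[0,p['fy'],p['cy']],[0,0,1]],float)
    return K,cv2.Rodrigues(np.array(p['rvec'],float))[0],np.array(p['tvec'],float).ravel()
def ray(n,u,v):
    K,R,t=cam(n); return -R.T@t, R.T@np.linalg.inv(K)@np.array([u,v,1.])
def at_z(n,u,v,z):
    c,d=ray(n,u,v); return c+d*(z-c[2])/d[2]
def at_d(n,u,v,D):
    c,d=ray(n,u,v); return c+d*D
def proj(n,P):
    K,R,t=cam(n); q=(R@np.atleast_2d(P).T).T+t; q=q@K.T; return q[:,:2]/q[:,2:]
def cloud(n,D):
    K,R,t=cam(n); v,u=np.mgrid[:D.shape[0],:D.shape[1]]
    X=np.stack([u,v,np.ones_like(u)],-1)@np.linalg.inv(K).T*D[...,None]
    return (X-t)@R
def tri(obs):
    A=np.zeros((3,3));b=np.zeros(3)
    for n,u,v in obs:
        c,d=ray(n,u,v); d=d/np.linalg.norm(d); M=np.eye(3)-np.outer(d,d); A+=M;b+=M@c
    return np.linalg.solve(A,b)
E
python3 - <<'E'
from h import *
for n in('scene','top'):
    im,D=imaging.capture(n); np.savez(f'{n}0.npz',im=im,D=D); cv2.imwrite(f'pics/{n}0.png',cv2.resize(im,(784,588),interpolation=cv2.INTER_CUBIC))
    K,R,t=cam(n); print(n,K[0,0],(-R.T@t).round(3),R[2].round(3),R[0].round(3))
s=manip.read_state(); print({k:np.round(v,4) for k,v in s.items()},manip.grip_point_offset)
E
```

```text
pics
scene 531.9834895401602 [-0.023  0.913  1.119] [ 0.34  -0.651 -0.679] [-0.882 -0.471  0.01 ]
top 506.67791579215157 [ 0.431 -0.036  1.539] [ 0.058 -0.007 -0.998] [ 0.016 -1.     0.008]
{'clock': np.float64(0.1), 'q': array([ 1.0728,  0.5219, -0.0363,  1.5999,  0.0212,  1.0211, -0.1128]), 'qvel': array([-0.0003, -0.0021, -0.0019, -0.0005, -0.0001,  0.0009,  0.0005]), 'effort': array([ 7.00000e-03, -9.28492e+01,  1.98560e+00, -3.70532e+01,
        1.83000e-02,  5.40000e-03, -2.00000e-04]), 'tool_pos': array([ 0.2592, -0.5685,  0.2308]), 'ee_rot': array([-4.000e-04,  9.772e-01,  2.123e-01, -1.000e-04]), 'force': array([ 0.9762, -0.3085, -0.1736]), 'torque': array([ 0.0059, -0.0532, -0.0607]), 'grasp_force': np.float64(0.0), 'width': np.float64(0.0853)} 0.0187
```

View pics/top0.png

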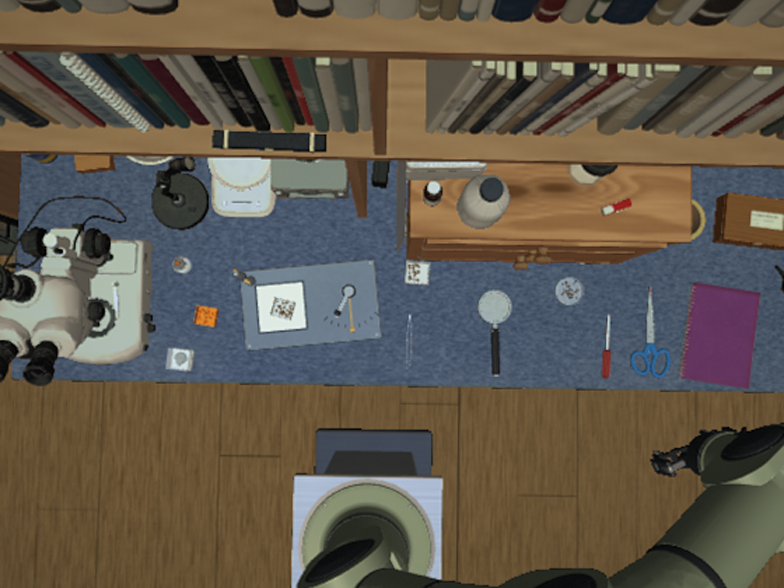

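View pics/scene0.png

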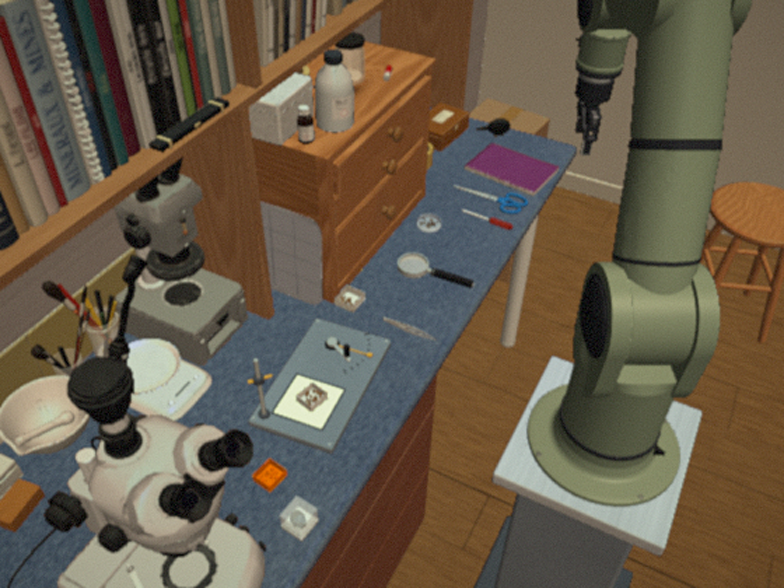

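Top view (784 px scale): stage centre about (311,305), tray (283,308), lens ring (495,307) with handle to (495,375), lever around (340,305), post (243,275). Look-alikes: the orange tray (205,316), the open tray (417,272), the dish (569,291) resembling the lens, and a brass strip at (351,315) near the dial. Crops next.

```bash
python3 - <<'E'
from h import *
a=np.load('top0.npz')['im'];b=np.load('scene0.npz')['im']
# top crop x 165-275,y180-255 ; scene crop x 175-285,y225-320
c1=cv2.resize(a[180:255,165:275],None,fx=7,fy=7,interpolation=cv2.INTER_CUBIC)
c2=cv2.resize(b[225:325,172:284],None,fx=6,fy=6,interpolation=cv2.INTER_CUBIC)
cv2.imwrite('pics/c1.png',c1);cv2.imwrite('pics/c2.png',c2)
E
```

```text
(no output)
```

View pics/c1.png

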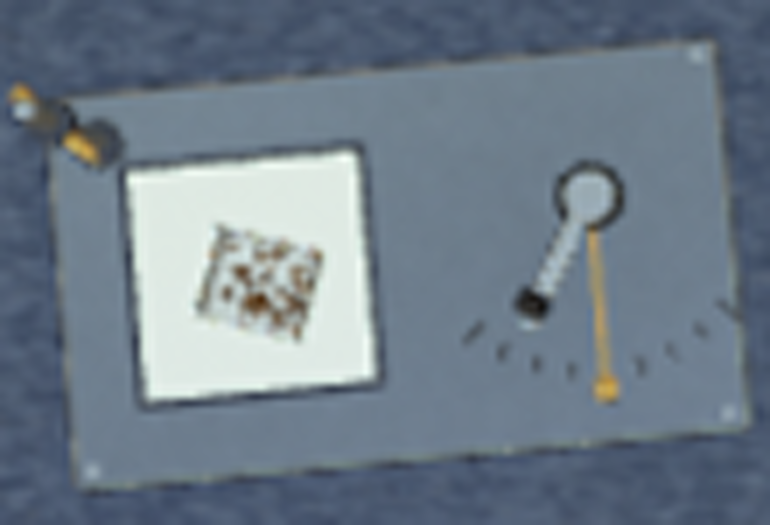

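View pics/c2.png

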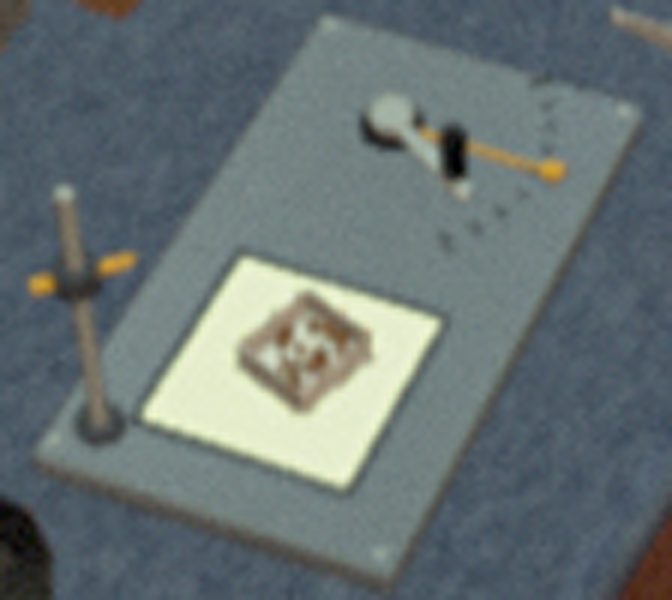

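```bash
python3 - <<'E'
from h import *
T=lambda x,y:('top',165+(x+.5)/7-.5,180+(y+.5)/7-.5)
S=lambda x,y:('scene',172+(x+.5)/6-.5,225+(y+.5)/6-.5)
pts=dict(FL=((125,168),(138,418)),FR=((362,148),(242,253)),NR=((382,382),(443,320)),NL=((143,405),(348,490)),
knob=((533,300),(456,130)),tab=((606,388),(553,168)),tip=((92,160),(135,260)),back=((20,92),(32,287)),
sFR=((713,42),(330,20)),sNR=((748,425),(640,108)),sNL=((80,488),(388,582)),tray=((262,283),(303,345)))
for k,(a,b) in pts.items():
    P=tri([T(*a),S(*b)]); print(k,P.round(4), 'res px',[ (proj(n,P)[0]-np.array([u,v])).round(1) for n,u,v in (T(*a),S(*b))])
# lens via cloud
for n in('top','scene'):
    z=np.load(n+'0.npz'); C=cloud(n,z['D'])
    m=(C[...,2]>.006)&(C[...,2]<.03)&(abs(C[...,1]+.265)<.06)&(C[...,0]>.40)&(C[...,0]<.62)
    P=C[m]; print(n,m.sum(),P.mean(0),P.min(0),P.max(0),np.median(P[:,2]))
a=np.load('top0.npz')['im'];b=np.load('scene0.npz')['im']
c1=cv2.resize(a[200:275,325:385],None,fx=7,fy=7,interpolation=cv2.INTER_CUBIC)
c2=cv2.resize(b[170:215,275:345],None,fx=7,fy=7,interpolation=cv2.INTER_CUBIC)
o=np.zeros((525,920,3),np.uint8);o[:525,:420]=c1;o[:315,430:920]=c2
cv2.imwrite('pics/c3.png',o[:,:800] if 0 else cv2.resize(o,(800,456)))
E
```

```text
FL [0.5539 0.2477 0.0233] res px [array([0.4, 0.8]), array([-1. , -0.1])]
FR [0.5651 0.1471 0.023 ] res px [array([0.3, 0.5]), array([-0.6, -0.1])]
NR [0.4655 0.1366 0.022 ] res px [array([0.2, 0.3]), array([-0.4, -0. ])]
NL [0.4534 0.2375 0.0244] res px [array([0.3, 0.5]), array([-0.7, -0.1])]
knob [0.4984 0.0692 0.0652] res px [array([0.4, 0.8]), array([-0.9, -0.1])]
tab [0.4637 0.0402 0.0302] res px [array([0.3, 0.6]), array([-0.7, -0. ])]
tip [0.5485 0.242  0.1237] res px [array([0.5, 0.9]), array([-1.1, -0.1])]
back [0.5766 0.2725 0.1222] res px [array([0.3, 0.5]), array([-0.6, -0.1])]
sFR [ 0.6129 -0.0028  0.0179] res px [array([0.4, 0.8]), array([-0.9, -0.1])]
sNR [ 0.4494 -0.0201  0.0218] res px [array([0.2, 0.4]), array([-0.5, -0. ])]
sNL [0.4176 0.2648 0.0168] res px [array([0.3, 0.5]), array([-0.7, -0. ])]
tray [0.5062 0.1869 0.0348] res px [array([0.2, 0.4]), array([-0.5, -0. ])]
top 810 [ 0.50603765 -0.26262951  0.01263221] [ 0.40121627 -0.32269934  0.00600107] [ 0.61830716 -0.20508724  0.0295548 ] 0.011938932038193682
scene 554 [ 0.51601555 -0.26567245  0.01360351] [ 0.40067858 -0.3247938   0.00601904] [ 0.61999113 -0.20525382  0.02999605] 0.013110099354242333
```

View pics/c3.png

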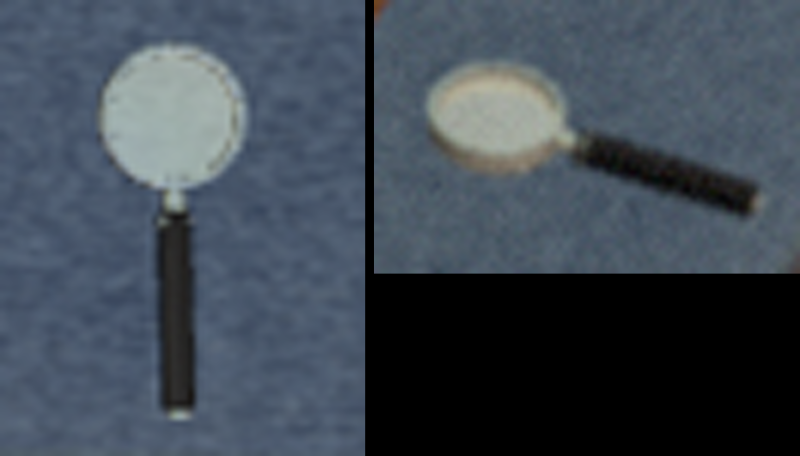

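```bash
cat >> h.py <<'E'
from scipy.spatial.transform import Rotation as Ro
def Rcur(s): return Ro.from_quat(np.array(s['ee_rot'])[[1,2,3,0]])
def rel(p,xa):
    "shift & turn in tool axes to TCP p, pointing down, tool x at world angle xa"
    s=manip.read_state(); R=Rcur(s); c,n=np.cos(xa),np.sin(xa)
    Rt=Ro.from_matrix(np.array([[c,n,0],[n,-c,0],[0,0,-1]]))
    print('pos',np.round(s['tool_pos'],4),'F',np.round(s['force'],1),'w',round(float(s['width']),4),'t',s['clock'])
    print('shift',R.inv().apply(np.array(p)-s['tool_pos']).round(4),'turn',(R.inv()*Rt).as_rotvec().round(4))
E
python3 - <<'E'
from h import *
f=1/.8696
T=lambda x,y:('top',325+(x*f+.5)/7-.5,200+(y*f+.5)/7-.5)
S=lambda x,y:('scene',275+((x-374)*f+.5)/7-.5,170+(y*f+.5)/7-.5)
for k,a,b in (('ring',(173,115),(497,110)),('h0',(174,213),(582,140)),('h1',(178,408),(755,198))):
    print(k,tri([T(*a),S(*b)]).round(4), at_z(*T(*a),.016).round(4), at_z(*S(*b),.016).round(4))
rel((.498,.069,.12),.0995)
E
```

```text
ring [ 0.5189 -0.2649  0.0153] [ 0.5205 -0.264   0.016 ] [ 0.5169 -0.265   0.016 ]
h0 [ 0.4702 -0.266   0.0139] [ 0.472  -0.2649  0.016 ] [ 0.4675 -0.2647  0.016 ]
h1 [ 0.374  -0.269   0.0125] [ 0.3761 -0.2676  0.016 ] [ 0.3708 -0.2664  0.016 ]
pos [ 0.2592 -0.5685  0.2308] F [ 1.  -0.3 -0.2] w 0.0853 t 0.1
shift [ 0.4818 -0.4808  0.1112] turn [-9.000e-04  2.000e-04  3.283e-01]
```

>>> step_arm --pt "0.03 -0.028 0.005 0 0 0.11 0.085" --pt "0.06 -0.056 0.01 0 0 0.22 0.085" --pt "0.09 -0.084 0.015 0 0 0.328 0.085" --pt "0.12 -0.112 0.02 0 0 0.328 0.085" --pt "0.15 -0.14 0.025 0 0 0.328 0.085"

```text
clock: 0.52
tool_pos: [0.3379, -0.3771, 0.2059]
ee_rot: [-0.0, 0.999, 0.049, -0.0]
force: [1.6, -0.4, 0.3]
width: 0.0849
grasp_force: 0.0
```

```bash
python3 -c "
from h import *
rel((.498,.069,.15),.0995)"
```

```text
pos [ 0.3379 -0.3771  0.2059] F [ 1.6 -0.4  0.3] w 0.0849 t 0.5167
shift [ 0.2034 -0.4281  0.056 ] turn [-0.0002  0.0002 -0.0007]
```

>>> step_arm --pt "0.018 -0.036 0 0 0 0 0.05" --pt "0.036 -0.072 0 0 0 0 0.05" --pt "0.054 -0.108 0 0 0 0 0.05" --pt "0.072 -0.144 0 0 0 0 0.05" --pt "0.088 -0.18 0 0 0 0 0.05"

```text
clock: 0.93
tool_pos: [0.4077, -0.1893, 0.2063]
ee_rot: [0.0, 0.999, 0.05, 0.0]
force: [1.2, -0.3, 0.4]
width: 0.05
grasp_force: 0.0
```

>>> step_arm --pt "0.018 -0.036 0 0 0 0 0.05" --pt "0.036 -0.072 0 0 0 0 0.05" --pt "0.054 -0.108 0 0 0 0 0.05" --pt "0.072 -0.144 0 0 0 0 0.05" --pt "0.088 -0.18 0 0 0 0 0.05"

```text
clock: 1.35
tool_pos: [0.4773, -0.0013, 0.2063]
ee_rot: [-0.0, 0.999, 0.05, 0.0]
force: [0.8, -1.1, 0.8]
width: 0.05
grasp_force: 0.0
```

>>> step_arm --pt "0.014 -0.034 0.02 0 0 0 0.05" --pt "0.027 -0.068 0.04 0 0 0 0.05" --pt "0.027 -0.068 0.06 0 0 0 0.05" --pt "0.027 -0.068 0.08 0 0 0 0.05" --pt "0.027 -0.068 0.08 0 0 0 0.05"

```text
clock: 1.77
tool_pos: [0.4952, 0.0673, 0.1231]
ee_rot: [0.0, 0.999, 0.051, -0.003]
force: [-0.7, -0.2, -0.4]
width: 0.0505
grasp_force: 0.0
```

```bash
python3 - <<'E'
from h import *
rel((.498,.069,.045),.0995)
ims=[]
for n in('scene','top'):
    im,D=imaging.capture(n); np.savez(f'{n}1.npz',im=im,D=D); ims.append(im)
a=cv2.resize(ims[1][180:255,195:275],None,fx=5,fy=5,interpolation=cv2.INTER_CUBIC)
b=cv2.resize(ims[0][215:290,200:280],None,fx=5,fy=5,interpolation=cv2.INTER_CUBIC)
cv2.imwrite('pics/d.png',np.hstack([a,b]))
p=manip.read_state()['tool_pos']; print(proj('top',p),proj('scene',p))
E
```

```text
pos [0.4952 0.0673 0.1231] F [-0.7 -0.2 -0.4] w 0.0505 t 1.7667
shift [ 0.0034 -0.0015  0.0781] turn [0.0004 0.0051 0.0017]
[[240.37794335 222.7886013 ]] [[247.08806535 229.8904884 ]]
```

View pics/d.png

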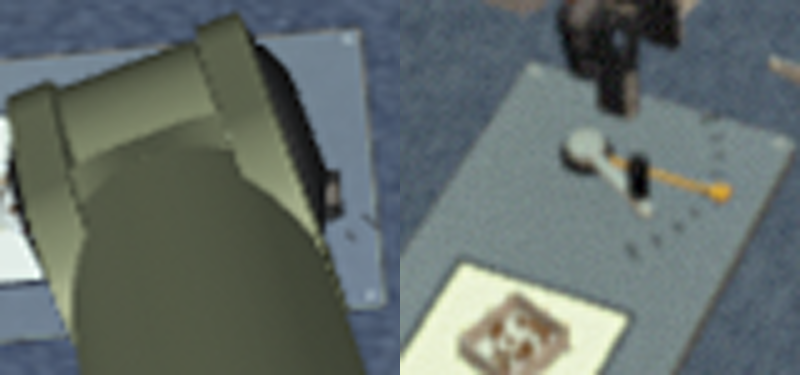

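>>> step_arm --pt "0.003 -0.002 0.02 0 0 0 0.05" --pt "0.003 -0.002 0.04 0 0 0 0.05" --pt "0.003 -0.002 0.06 0 0 0 0.05" --pt "0.003 -0.002 0.076 0 0 0 0.05" --pt "0.003 -0.002 0.084 0 0 0 0.05"

```text
clock: 2.28
tool_pos: [0.5, 0.0688, 0.0421]
ee_rot: [0.0, 0.999, 0.049, 0.0]
force: [0.2, -0.5, -0.8]
width: 0.0499
grasp_force: 0.0
```

>>> step_arm --pt "0 0 0 0 0 0 0.03" --pt "0 0 0 0 0 0 0.018" --pt "0 0 0 0 0 0 0.0" --pt "0 0 0 0 0 0 0.0" --pt "0 0 0 0 0 0 0.0"

```text
clock: 2.7
tool_pos: [0.5004, 0.0694, 0.0436]
ee_rot: [-0.0, 0.999, 0.05, 0.001]
force: [-2.2, 1.0, 8.0]
width: 0.0106
grasp_force: 58.5
```

```bash
python3 -c "
from h import *
rel((.4936,.0432,.038),.0995)"
```

```text
pos [0.5004 0.0694 0.0436] F [-2.2  1.   8. ] w 0.0106 t 2.7
shift [-0.0094  0.0254  0.0055] turn [-0.0002 -0.0016  0.0001]
```

>>> step_arm --pt "-0.0028 0.005 -0.002 0 0 0 0.0" --pt "-0.005 0.01 -0.002 0 0 0 0.0" --pt "-0.0065 0.015 -0.002 0 0 0 0.0" --pt "-0.0075 0.02 -0.002 0 0 0 0.0" --pt "-0.0079 0.0254 -0.002 0 0 0 0.0"

```text
clock: 3.12
tool_pos: [0.4918, 0.0436, 0.0447]
ee_rot: [-0.0, 0.999, 0.051, -0.002]
force: [-10.8, 4.1, 8.0]
width: 0.0105
grasp_force: 61.2
```

>>> step_arm --pt "0 0 0 0 0 0 0.0" --pt "0 0 0 0 0 0 0.0"

```text
clock: 3.28
tool_pos: [0.4919, 0.0425, 0.0447]
ee_rot: [0.0, 0.999, 0.05, -0.002]
force: [-15.4, 0.1, 9.4]
width: 0.0104
grasp_force: 61.3
```

```bash
python3 - <<'E'
from h import *
rel((.4936,.0432,.038),.0995)
im,D=imaging.capture('scene'); 
cv2.imwrite('pics/e.png',cv2.resize(im[200:290,200:290],None,fx=6,fy=6,interpolation=cv2.INTER_CUBIC))
E
```

```text
pos [0.4919 0.0425 0.0447] F [-15.4   0.1   9.4] w 0.0104 t 3.2833
shift [ 0.0018 -0.0005  0.0067] turn [0.0007 0.0046 0.0002]
```

View pics/e.png

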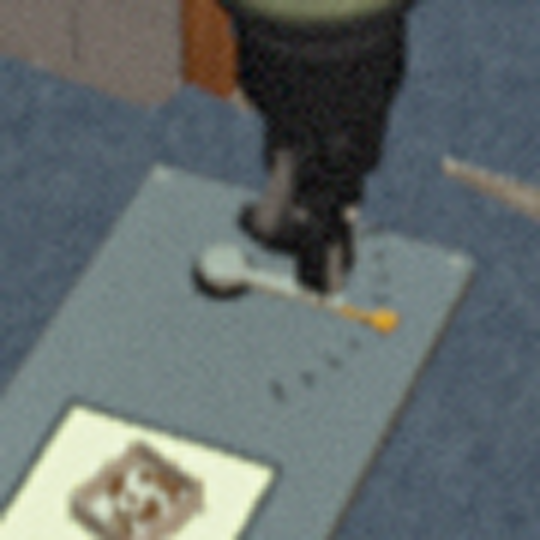

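>>> step_arm --pt "0.0012 0 0 0 0 0 0.0" --pt "0.0012 0 0 0 0 0 0.025" --pt "0.0012 0 0 0 0 0 0.045" --pt "0.0012 0 0 0 0 0 0.045" --pt "0.0012 0 -0.02 0 0 0 0.045"

```text
clock: 3.75
tool_pos: [0.4946, 0.0432, 0.0627]
ee_rot: [0.0, 0.999, 0.05, -0.001]
force: [-0.7, 0.0, -0.7]
width: 0.045
grasp_force: 0.0
```

>>> step_arm --pt "0 0 -0.04 0 0 0 0.045" --pt "0 0 -0.08 0 0 0 0.045" --pt "0 0.04 -0.1 0 0 0 0.05" --pt "0 0.08 -0.1 0 0 0 0.05" --pt "0 0.12 -0.1 0 0 0 0.05"

```text
clock: 4.17
tool_pos: [0.5087, -0.0774, 0.1666]
ee_rot: [0.0, 0.999, 0.051, 0.002]
force: [1.2, 1.0, 0.4]
width: 0.0502
grasp_force: 0.0
```

```bash
python3 - <<'E'
from h import *
# lens: centre (.519,-.265), heading .028; grip 66 mm back
rel((.519-.066*np.cos(.028),-.265-.066*np.sin(.028),.15),.028)
ims=[]
for n in('scene','top'):
    im,D=imaging.capture(n); np.savez(f'{n}2.npz',im=im,D=D); ims.append(im)
a=cv2.resize(ims[1][185:255,222:282],None,fx=6.5,fy=6.5,interpolation=cv2.INTER_CUBIC)
b=cv2.resize(ims[0][225:295,220:280],None,fx=6.5,fy=6.5,interpolation=cv2.INTER_CUBIC)
cv2.imwrite('pics/f.png',np.hstack([a,b]))
E
```

```text
pos [ 0.5087 -0.0774  0.1666] F [1.2 1.  0.4] w 0.0502 t 4.1667
shift [-0.0747  0.1828  0.0164] turn [ 0.0007 -0.0043  0.0733]
```

View pics/f.png

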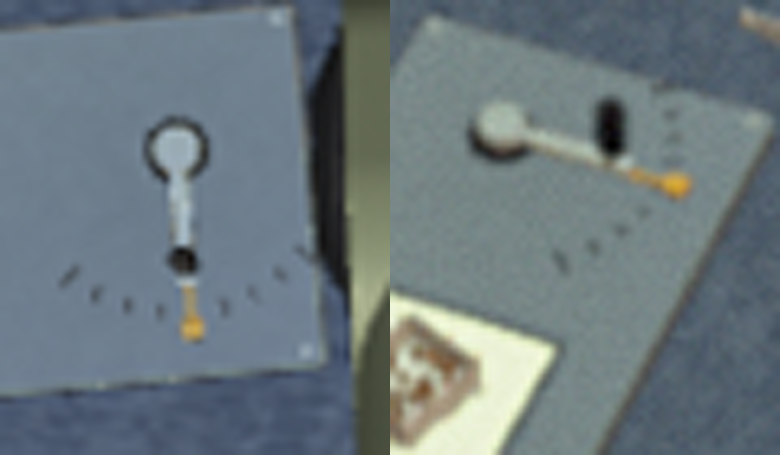

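```bash
python3 - <<'E'
from h import *
T=lambda x,y:('top',222+(x+.5)/6.5-.5,185+(y+.5)/6.5-.5)
S=lambda x,y:('scene',220+(x-390+.5)/6.5-.5,225+(y+.5)/6.5-.5)
pv=np.array([.5453,.0483])
P={}
for k,a,b,z in (('hub',(177,147),(500,122),None),('knob',(183,258),(611,104),.064),('tip',(187,284),(630,163),.032),('tab',(193,327),(677,183),.029)):
    p=tri([T(*a),S(*b)]); P[k]=p; print(k,p.round(4),np.arctan2(*(p[:2]-pv)[::-1])%6.283, [np.arctan2(*(at_z(*o,z)[:2]-pv)[::-1])%6.283 for o in (T(*a),S(*b)) if z])
# colour centroids: brass tab & black knob in top
for n,roi in (('top',(222,185,282,255)),('scene',(220,225,280,295))):
    im=np.load(n+'2.npz')['im'].astype(int); x0,y0,x1,y1=roi; c=im[y0:y1,x0:x1]
    w=np.clip(c[...,2]-c[...,0]-20,0,None); v,u=np.nonzero(w>40); print(n,'brass',np.c_[u+x0,v+y0,w[v,u]].tolist())
E
```

```text
hub [0.5463 0.0486 0.0334] 0.30592093993667463 []
knob [0.4939 0.0431 0.0656] 3.2430319531290412 [np.float64(3.22730082161392), np.float64(3.280720012514402)]
tip [0.4842 0.0431 0.0341] 3.226355322275735 [np.float64(3.217708075388525), np.float64(3.2613581467656494)]
tab [0.464  0.0399 0.0291] 3.2446221351018942 [np.float64(3.2362147071238425), np.float64(3.252630799745605)]
top brass [[251, 233, 54], [251, 234, 87], [252, 234, 79], [250, 235, 63], [251, 235, 92], [252, 235, 91], [250, 236, 44], [251, 236, 73], [252, 236, 72]]
scene brass [[257, 251, 45], [258, 251, 42], [258, 252, 50], [259, 252, 43], [260, 252, 51], [261, 252, 50], [262, 252, 72], [263, 252, 95], [264, 252, 88], [265, 252, 60], [261, 253, 54], [262, 253, 103], [263, 253, 135], [264, 253, 138], [265, 253, 102], [262, 254, 42], [263, 254, 94], [264, 254, 105], [265, 254, 56], [226, 279, 46], [228, 281, 42], [229, 281, 42], [225, 284, 46], [224, 285, 43]]
```

>>> step_arm --pt "-0.016 0.037 0.004 0 0 0.03 0.045" --pt "-0.032 0.074 0.008 0 0 0.06 0.045" --pt "-0.048 0.111 0.02 0 0 0.073 0.045" --pt "-0.064 0.148 0.04 0 0 0.073 0.045" --pt "-0.075 0.183 0.06 0 0 0.073 0.045"

```text
clock: 4.68
tool_pos: [0.4513, -0.2644, 0.1064]
ee_rot: [0.001, 1.0, 0.013, 0.001]
force: [1.9, -1.0, -0.1]
width: 0.0451
grasp_force: 0.0
```

>>> step_arm --pt "0 0 0 0 0 0 0.045" --pt "0 0 0 0 0 0 0.045" --pt "0 0 0 0 0 0 0.045"

```text
clock: 4.93
tool_pos: [0.4523, -0.262, 0.1063]
ee_rot: [-0.0, 1.0, 0.013, 0.0]
force: [1.4, -0.6, 0.2]
width: 0.0449
grasp_force: 0.0
```

```bash
python3 - <<'E'
from h import *
rel((.519-.066*np.cos(.028),-.265-.066*np.sin(.028),.006),.028)
E
```

```text
pos [ 0.4523 -0.262   0.1063] F [ 1.4 -0.6  0.2] w 0.0449 t 4.9333
shift [0.0006 0.0049 0.1003] turn [-0.0003 -0.0004 -0.0015]
```

>>> step_arm --pt "0.0005 0.005 0.025 0 0 0 0.045" --pt "0.0005 0.005 0.05 0 0 0 0.045" --pt "0.0005 0.005 0.075 0 0 0 0.045" --pt "0.0005 0.005 0.092 0 0 0 0.045" --pt "0.0005 0.005 0.1 0 0 0 0.045"

```text
clock: 5.35
tool_pos: [0.4529, -0.2656, 0.0048]
ee_rot: [-0.001, 1.0, 0.014, -0.0]
force: [0.2, 1.6, 0.5]
width: 0.0449
grasp_force: 0.0
```

>>> step_arm --pt "0 0 0 0 0 0 0.035" --pt "0 0 0 0 0 0 0.03" --pt "0 0 0 0 0 0 0.026"

```text
clock: 5.6
tool_pos: [0.4535, -0.2672, 0.0074]
ee_rot: [0.0, 1.0, 0.014, 0.001]
force: [-0.1, 0.2, 1.0]
width: 0.0258
grasp_force: 0.0
```

>>> step_arm --pt "0 0 0.003 0 0 0 0.026" --pt "0 0 0.003 0 0 0 0.015" --pt "0 0 0.003 0 0 0 0.0" --pt "0 0 0.003 0 0 0 0.0" --pt "0 0 0.003 0 0 0 0.0"

```text
clock: 6.02
tool_pos: [0.453, -0.2675, 0.0039]
ee_rot: [0.0, 1.0, 0.013, 0.0]
force: [0.1, 0.3, 8.1]
width: 0.0144
grasp_force: 59.2
```

>>> step_arm --pt "0 0 0 0 0 0 0.0" --pt "0 0 0 0 0 0 0.0"

```text
clock: 6.18
tool_pos: [0.453, -0.2675, 0.0039]
ee_rot: [0.0, 1.0, 0.013, 0.001]
force: [-1.1, 1.7, 9.0]
width: 0.0145
grasp_force: 59.2
```

>>> step_arm --pt "0 0 -0.015 0 0 0 0.0" --pt "0 0 -0.04 0 0 0 0.0" --pt "0 0 -0.07 0 0 0 0.0" --pt "0 0 -0.1 0 0 0 0.0" --pt "0 0 -0.13 0 0 0 0.0"

```text
clock: 6.6
tool_pos: [0.4523, -0.2672, 0.1348]
ee_rot: [-0.0, 1.0, 0.013, 0.0]
force: [0.1, -0.2, -1.2]
width: 0.0145
grasp_force: 59.0
```

```bash
python3 - <<'E'
from h import *
T=lambda x,y:('top',165+(x+.5)/7-.5,180+(y+.5)/7-.5)
S=lambda x,y:('scene',172+(x+.5)/6-.5,225+(y+.5)/6-.5)
t=[at_z(*T(*c),.04) for c in((220,228),(325,258),(298,338),(197,310))]
print(np.round(t,4),np.mean(t,0)); c=np.mean(t,0)
s=[at_z(*S(*c),.04) for c in((306,290),(370,343),(303,392),(240,347))]
print(np.round(s,4),np.mean(s,0))
w=np.mean([at_z(*T(*c),.022) for c in((125,168),(362,148),(382,382),(143,405))],0);print('window top',w)
w=np.mean([at_z(*S(*c),.022) for c in((138,418),(242,253),(443,320),(348,490))],0);print('window scene',w)
rel((.506-.066,.187-.0185*0,.134),.028)
E
```

```text
[[0.5301 0.2051 0.04  ]
 [0.5181 0.1604 0.04  ]
 [0.4841 0.171  0.04  ]
 [0.4952 0.2139 0.04  ]] [0.50686285 0.1875629  0.04      ]
[[0.5179 0.163  0.04  ]
 [0.4777 0.1751 0.04  ]
 [0.4888 0.2117 0.04  ]
 [0.5259 0.2039 0.04  ]] [0.50257151 0.18840464 0.04      ]
window top [0.51112335 0.19331537 0.022     ]
window scene [0.50833334 0.19078935 0.022     ]
pos [ 0.4523 -0.2672  0.1348] F [ 0.1 -0.2 -1.2] w 0.0145 t 6.6
shift [-2.000e-04 -4.544e-01  8.000e-04] turn [-0.     -0.0001 -0.0013]
```

>>> step_arm --pt "0 -0.02 -0.01 0 0 0 0.0" --pt "0 -0.05 -0.015 0 0 0 0.0" --pt "0 -0.085 -0.015 0 0 0 0.0" --pt "0 -0.12 -0.015 0 0 0 0.0" --pt "0 -0.155 -0.015 0 0 0 0.0"

```text
clock: 7.02
tool_pos: [0.4481, -0.1111, 0.1487]
ee_rot: [0.0, 1.0, 0.013, 0.0]
force: [1.2, 0.1, -2.1]
width: 0.0141
grasp_force: 59.1
```

>>> step_arm --pt "0 -0.035 0 0 0 0 0.0" --pt "0 -0.07 0 0 0 0 0.0" --pt "0 -0.105 0 0 0 0 0.0" --pt "0 -0.14 0 0 0 0 0.0" --pt "0 -0.175 0 0 0 0 0.0"

```text
clock: 7.43
tool_pos: [0.4434, 0.0642, 0.1486]
ee_rot: [-0.0, 1.0, 0.013, 0.0]
force: [2.1, 0.4, -0.5]
width: 0.0142
grasp_force: 59.1
```

>>> step_arm --pt "0 -0.035 0 0 0 0 0.0" --pt "0 -0.065 0 0 0 0 0.0" --pt "0 -0.09 0 0 0 0 0.0" --pt "0 -0.11 0 0 0 0 0.0" --pt "0 -0.12 0 0 0 0 0.0"

```text
clock: 7.85
tool_pos: [0.4402, 0.1853, 0.1485]
ee_rot: [-0.001, 1.0, 0.015, 0.0]
force: [-0.3, 0.5, -1.8]
width: 0.0148
grasp_force: 59.1
```

```bash
python3 - <<'E'
from h import *
rel((.5055-.066,.188-.066*.028,.1184),.028)
E
```

```text
pos [0.4402 0.1853 0.1485] F [-0.3  0.5 -1.8] w 0.0148 t 7.85
shift [-0.0007 -0.0009  0.0301] turn [-0.001  -0.0006  0.0014]
```

>>> step_arm --pt "-0.0005 -0.001 0.008 0 0 0 0.0" --pt "-0.0005 -0.001 0.016 0 0 0 0.0" --pt "-0.0005 -0.001 0.024 0 0 0 0.0" --pt "-0.0005 -0.001 0.03 0 0 0 0.0" --pt "-0.0005 -0.001 0.03 0 0 0 0.0"

```text
clock: 8.27
tool_pos: [0.4395, 0.1822, 0.1166]
ee_rot: [0.001, 1.0, 0.013, -0.001]
force: [0.0, -1.3, -1.9]
width: 0.0142
grasp_force: 59.1
```

>>> step_arm --pt "0 0 0 0 0 0 0.0" --pt "0 0 0 0 0 0 0.0" --pt "0 0 0 0 0 0 0.0"

```text
clock: 8.52
tool_pos: [0.4402, 0.1834, 0.1184]
ee_rot: [-0.0, 1.0, 0.013, 0.0]
force: [0.5, -0.6, -1.8]
width: 0.0142
grasp_force: 59.1
```

```bash
python3 - <<'E'
from h import *
rel((.5055-.066,.188-.066*.028,.1184),.028)
ims=[]
for n in('scene','top'):
    im,D=imaging.capture(n); np.savez(f'{n}3.npz',im=im,D=D); ims.append(im)
a=cv2.resize(ims[1][170:250,160:220],None,fx=6,fy=6,interpolation=cv2.INTER_CUBIC)
b=cv2.resize(ims[0][230:310,170:240],None,fx=6,fy=6,interpolation=cv2.INTER_CUBIC)
cv2.imwrite('pics/g.png',np.hstack([a,b]))
E
```

```text
pos [0.4402 0.1834 0.1184] F [ 0.5 -0.6 -1.8] w 0.0142 t 8.5167
shift [-0.0007 -0.0028 -0.    ] turn [-0.0002 -0.0004 -0.0017]
```

View pics/g.png

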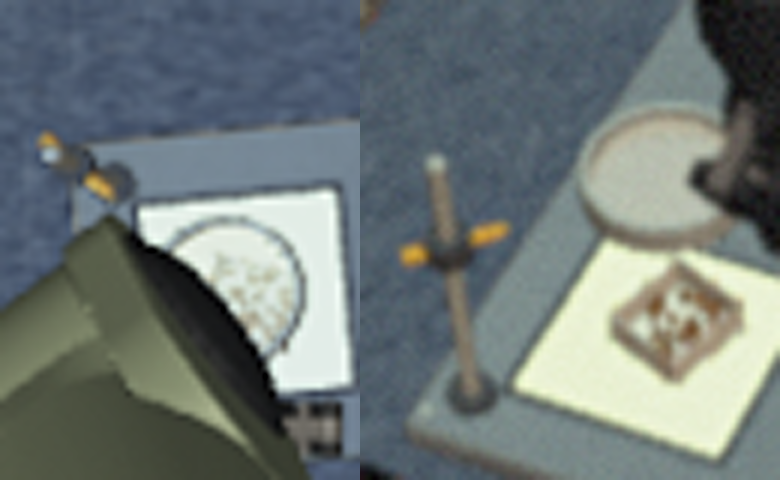

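```bash
cat > fit.py <<'E'
from h import *
from scipy.optimize import least_squares
th=np.linspace(0,2*np.pi,721)
def rim(c):
    return np.vstack([np.c_[c[0]+.036*np.cos(th),c[1]+.036*np.sin(th),np.full(721,c[2]+d)] for d in(-.008,.008)])
def feats(c):
    a=proj('top',rim(c));b=proj('scene',rim(c))
    A=(np.array([a[:,0].max()-160,a[:,1].min()-170])+.5)*6-.5
    B=(np.array([b[:,0].min()-170,b[:,1].min()-230,b[:,1].max()-230])+.5)*6-.5
    return np.r_[A,B+[360,0,0]]
obs=np.array([306,216,579,102,249.])
p=np.array([.5062,.1852,.1225])
print('pred',feats(p).round(1),'obs',obs)
r=least_squares(lambda c:feats(c)-obs,p); print('fit',r.x.round(4),'res',r.fun.round(1))
T=lambda x,y:('top',160+(x+.5)/6-.5,170+(y+.5)/6-.5)
S=lambda x,y:('scene',170+(x-360+.5)/6-.5,230+(y+.5)/6-.5)
print('tip',tri([T(106,193),S(505,231)]).round(4),'back',tri([T(44,138),S(403,256)]).round(4))
E
python3 fit.py
python3 - <<'E'
from h import *
# overlay of predicted pieces for self check: edges along lines, subpixel
im=np.load('scene3.npz')['im']; g=cv2.cvtColor(im,cv2.COLOR_BGR2GRAY).astype(int)
t=cv2.cvtColor(np.load('top3.npz')['im'],cv2.COLOR_BGR2GRAY).astype(int)
print('scene row 259 u200..216',g[259,200:216]); print('scene col 222 v240..256',g[242:256,222]); print('col 222 v264..276',g[264:276,220])
print('top col 198 v200..212',t[200:213,198]); print('top row 218 u204..216',t[218,204:217])
D=np.load('scene3.npz')['D'];C=cloud('scene',D); m=(abs(C[...,2]-.128)<.02)&(abs(C[...,0]-.506)<.045)&(abs(C[...,1]-.186)<.045)
P=C[m];print(len(P),P.mean(0).round(4),np.percentile(P[:,2],[5,25,50,75,95]).round(4))
A=np.c_[P[:,:2],np.ones(len(P))]; k=abs(P[:,2]-np.median(P[:,2]))<.005; print('plane',np.linalg.lstsq(A[k],P[k,2],rcond=None)[0])
E
```

```text
pred [311.1 216.7 574.1 100.8 255.9] obs [306. 216. 579. 102. 249.]
fit [0.5046 0.1861 0.126 ] res [ 2.2  3.4 -3.5 -4.3  4.1]
tip [0.5498 0.243  0.1235] back [0.5766 0.2734 0.1239]
scene row 259 u200..216 [ 90  82  83  84 101 123 143 163 167 179 184 185 185 184 187 186]
scene col 222 v240..256 [131 129 130 131 137 158 141 140 171 181 186 186 187 189]
col 222 v264..276 [187 189 188 180 145 128 113 136 201 230 232 203]
top col 198 v200..212 [133 119 107 192 240 227 169 187 234 231 231 232 226]
top row 218 u204..216 [221 227 211 196 201 182 131 217 236 233 233 234 241]
489 [0.5083 0.1894 0.1254] [0.1193 0.1233 0.1253 0.1278 0.1314]
plane [ 0.00294336 -0.00117678  0.12409074]
```

```bash
cat >> fit.py <<'E'
obs=np.array([306,216,575,102,250.])
import fit as F0
E
sed -i '/import fit/d' fit.py
cat >> fit.py <<'E'
def f2(c):
    global rim
    r0=c[3]; rim=lambda q:np.vstack([np.c_[q[0]+r0*np.cos(th),q[1]+r0*np.sin(th),np.full(721,q[2]+d)] for d in(-.008,.008)])
    return feats(c[:3])
r=least_squares(lambda c:(f2(c)-obs)*[1,1,1,1,1],np.r_[p,.035],x_scale=[.01]*4); print('fit4',r.x.round(4),'res',r.fun.round(1))
for wT,wS,nm in((0,1,'scene only z fixed'),):
    for z in(.121,.123,.125):
        q=least_squares(lambda c:(f2(np.r_[c[:2],z,.036])-obs)[2:],p[:2],x_scale=.01); print('scene',z,q.x.round(4),q.fun.round(1))
        q=least_squares(lambda c:(f2(np.r_[c[:2],z,.036])-obs)[:2],p[:2],x_scale=.01); print('top',z,q.x.round(4),q.fun.round(1))
E
python3 fit.py
```

```text
pred [311.1 216.7 574.1 100.8 255.9] obs [306. 216. 579. 102. 249.]
fit [0.5046 0.1861 0.126 ] res [ 2.2  3.4 -3.5 -4.3  4.1]
tip [0.5498 0.243  0.1235] back [0.5766 0.2734 0.1239]
fit4 [0.5083 0.1854 0.123  0.0339] res [ 0.3  0.5 -0.5  0.2 -0.2]
scene 0.121 [0.5075 0.1828] [ 0.  -3.5  3.2]
top 0.121 [0.5066 0.1878] [-0.  0.]
scene 0.123 [0.5064 0.1842] [ 0.  -3.6  3.3]
top 0.123 [0.5064 0.1875] [-0.  0.]
scene 0.125 [0.5052 0.1856] [ 0.  -3.8  3.5]
top 0.125 [0.5063 0.1873] [-0.  0.]
```

>>> step_arm --pt "-0.001 -0.002 -0.0005 0 0 0 0.0" --pt "-0.001 -0.002 -0.0005 0 0 0 0.0" --pt "-0.001 -0.002 -0.0005 0 0 0 0.0" --pt "-0.001 -0.002 -0.0005 0 0 0 0.0" --pt "-0.001 -0.002 -0.0005 0 0 0 0.0"

```text
clock: 9.03
tool_pos: [0.439, 0.1855, 0.1186]
ee_rot: [-0.0, 1.0, 0.013, 0.0]
force: [0.4, 0.0, -2.2]
width: 0.0142
grasp_force: 59.1
```

>>> step_arm --pt "0 0 0 0 0 0 0.0" --pt "0 0 0 0 0 0 0.0" --pt "0 0 0 0 0 0 0.0"

```text
clock: 9.28
tool_pos: [0.439, 0.1855, 0.1186]
ee_rot: [0.0, 1.0, 0.013, 0.0]
force: [-0.6, -0.2, -1.2]
width: 0.0147
grasp_force: 59.1
```

```bash
python3 - <<'E'
from h import *
rel((.4395,.1855,.1189),.028)
im,_=imaging.capture('scene'); old=np.load('scene2.npz')['im']
d=cv2.absdiff(im,old).max(2)[225:320,225:275]; print('lever zone diff',np.percentile(d,[50,95,99]))
s=manip.read_state(); print(np.abs(s['qvel']).max()); print(manip.hand_in())
E
```

```text
pos [0.439  0.1855 0.1186] F [-0.6 -0.2 -1.2] w 0.0147 t 9.2833
shift [ 0.0005  0.     -0.0003] turn [ 0.     -0.     -0.0013]
lever zone diff [  5. 112. 134.]
0.0010950269170001063
the job is handed in; nothing more can be done
None
```

I've handed the job in at 9.3 s: the dimmer lever points at its index tab (within about 0.01 rad), and the arm is holding the lens level over the tray, about 1 mm from its middle and from the pointer's height by my camera measurements. I checked the lever's aim before picking up the lens, but my last check on the lever, an image comparison, was inconclusive because the gripper was in view.

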